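# Bowl under the chute, gate held at the mark

## Task

Slide the wooden serving board, with the bowl standing on it, along the counter without lifting it until its blade lies centred and square on the green mat under the dispenser's chute. Only then take the dispenser's red handle, pull the spring-return gate slide out until its yellow pointer is level with the black line of the orange marker, and finish while still holding it there: do not let go. Keep the bowl upright on the board, do not shift the marker, and leave the pepper mill, sauce bottle and spare bowl where they stand.

Things in the scene. Friction and masses are not known exactly. Their poses are not given: they have to be found in the camera images.
- board: Pale wooden serving board lying loose on the counter, 0.18 to 0.35 kg, 18 mm thick: rectangular blade 140 (its x) by 120 (its y) mm, with a neck 34 mm wide from the middle of one short side to 150 mm from the blade's centre along its -x. Origin: centre of the blade's underside; z up. The neck can be pinched across (along y) from above.
- board_grip (a point): Point in the neck of the board, 115 mm from the blade's centre along the board's -x, 9 mm above the counter when the board lies flat.
- bowl: Small brown palm-leaf bowl, 72 mm across the rim, 34 mm high, 30 g, standing loose and near the middle of the board's blade (at board level, so its origin starts 18 mm above the counter). Origin: centre of its underside, z up.
- dispenser: Fixed steel topping dispenser with its mat. Origin: mat centre, on the counter. x points away from the robot, its body lies on the mat's -y side, z up. Body: block from x -35 to +125, y -70 to -190 mm, 270 mm high, its foot 7 mm wider. The gate slide leaves its front (-x) face at y = -130 mm, 100 mm up, and pulls out along -x. Marker rail, 12 mm wide: y = -175 mm, top 71 mm up.
- chute_lip (a point): Middle of the lip of the sloping aluminium chute, 56 mm wide, that leaves the dispenser's body towards the mat, over which it ends 27 mm short of the mat's centre, 85 to 90 mm above the counter (its side walls rise to 105 mm there and it climbs to about 135 mm at the body).
- mat (a point): Centre of the green, white-edged landing mat, 152 (dispenser x) by 132 (dispenser y) mm. It is flush with the counter: no edge to catch on. The board's blade fits it with 6 mm to spare all round when its long side is along the dispenser's x (neck towards the robot).
- grip: The gate slide with its red upright handle, a 24 by 24 mm square post 52 mm tall, sides along the dispenser's x and y, pinched from above along y (or x). Origin: centre of the post's foot, 109 mm above the counter, at dispenser x = -130 mm when shut, y = -130 mm; it pulls out along -x, end stop at 70 mm. A spring shuts it with 4.5 N when shut plus 150 N/m (about 12 N at 50 mm).
- grip_mid (a point): Point on the axis of the red handle, 34 mm above its lower end and 18 mm below its top, 143 mm above the counter; moves with the gate slide.
- pointer (a point): Tip of the yellow pointer, a thin bar that reaches from the handle's foot 45 mm along the dispenser's -y, 90 mm above the counter; moves with the gate slide. It has the same dispenser x as the handle's axis.
- mark (a point): The black line on top of the orange marker (14 mm long in x, 26 mm wide) on the marker rail, 79 mm above the counter, beneath the pointer's path; 28 to 52 mm further out (dispenser -x) than the shut pointer. The marker only moves if pushed; the pointer passes over it. Axes as the dispenser's.
- mill: Dark wooden pepper mill, 128 mm high, 52 mm across, bystander. Origin: centre of its underside.
- sauce: Red sauce bottle with white cap, 130 mm high, 52 mm across, bystander. Origin: centre of its underside.
- spare_bowl: Empty bowl like the other, standing on the counter, bystander. Origin: centre of its underside.
There are look-alikes about, which are no part of the job. What is shaped like the bowl but blue is not meant.

How it is judged:
On the way:
1. the board lies centred and square on the mat with the bowl upright on it, the gate still shut (horizontal distance between board and mat below 0.018 m and angle between the x axis of board and the x axis of dispenser, either way round below 0.18 rad and height (world z) of board below 0.006 m and horizontal distance between bowl and mat below 0.03 m and angle between bowl's own z axis and vertical below 0.2 rad and z of bowl in the frame of board between 0.012 and 0.026 m and x of grip in the frame of dispenser above -0.138 m and linear speed of board below 0.02 m/s), for 0.2 s.
At the end, for the whole second after the job is handed in: Blade centre within 18 mm of the mat's centre, within 10 degrees of square, flat on the counter; bowl upright on it within 30 mm of the mat's centre; pointer within 6 mm of the marker's line along the pull, at rest; fingers press on the red handle (over 2 N), all through the last second (horizontal distance between board and mat below 0.018 m and angle between the x axis of board and the x axis of dispenser, either way round below 0.18 rad and height (world z) of board below 0.006 m and horizontal distance between bowl and mat below 0.03 m and angle between bowl's own z axis and vertical below 0.2 rad and z of bowl in the frame of board between 0.012 and 0.026 m and x of pointer in the frame of mark between -0.006 and 0.006 m and contact force between the fingers and grip above 2 N and linear speed of each of grip, bowl below 0.02 m/s); the arm keeps its last pose, push and grip.
It fails at once if the board is lifted off the counter (over 15 mm) (height (world z) of board above 0.015 m).
It fails at once if the bowl is tipped (over 0.5 rad) (angle between bowl's own z axis and vertical above 0.5 rad).
It fails at once if the gate is opened (over 15 mm) before the board and bowl are in place (x of grip in the frame of dispenser below -0.145 m and (horizontal distance between board and mat above 0.025 m or horizontal distance between bowl and mat above 0.037 m)).
It fails at once if the marker is shifted (over 4 mm) (distance of mark from where it was at the start of the episode above 0.004 m).
It fails at once if the pepper mill, sauce bottle or spare bowl is disturbed (moved over 30 mm) (distance of any of mill, sauce, spare_bowl from where it was at the start of the episode above 0.03 m).
It also fails if it takes over 61 s, if anything falls off the work surface, if the arm or the gripper's body presses on something with over 40 N, if the wrist force passes 120 N, or if a joint passes its speed limit or range.

## Robot

A 6-joint arm with a two-finger parallel gripper is mounted at the origin on the work surface. World frame = base frame: x ahead of the robot, y to its left, z up, the work surface at z = 0. Lengths are in m, angles in rad, forces in N, time in s.
With the tool pointing down it reaches from about 0.3 to 0.825 m from the base axis. Payload 5.4 kg.
Tool frame: the origin (TCP) lies at the very end of the fingers, on their centre line; the grasp point (between the pads) lies 19 mm behind it; z points along the fingers, y is the line along which they close (so a half turn about z gives the same grasp; the last joint's range is limited). The gripper opens to 92 mm and grips with 3 to 60 N. Pads are 20 mm wide; open, the fingers measure 128 mm over their backs; the gripper's body (75 mm by 189 mm) begins 69 mm behind the grasp point.
Start: joints at [0.996, 0.158, 1.597, -0, 1.386, -0.21], TCP at [0.205, 0.537, 0.215] pointing down, gripper open.
Joint ranges: [-2.91, 2.91], [-0.94, 2.29], [0.18, 2.7], [-1.29, 4.43], [0.17, 2.64], [-3, 3]. Speed limits (rad/s): [2.57, 2.57, 3.14, 3.14, 3.14, 3.14].

## Interface

Orientations are given as a rotation vector (axis times angle).
In Python, from workcell import bot gives the robot as it stands. Calls block until the motion is done:
- bot.goto(position, orientation): joint-space move of the TCP to a pose.
- bot.line_to(position, rot=None, max_speed=0.15): straight line of the TCP; rot=None keeps the orientation; max_speed is the mean speed in m/s.
- bot.set_joints(angles): joint-space move.
- bot.set_gripper(opening, newtons=None): opening from 0.0 (shut) to 1.0 (fully open); newtons is the grip in N (None keeps the last); returns when the fingers have stopped.
- bot.hold(seconds).
- bot.inverse_kinematics(position, orientation): joint angles nearest the present ones, or None.
- bot.read_camera(name): name is "scene" or "top"; returns a dict with "pixels" (384x512x3 uint8, blue, green, red), "fx", "fy", "cx", "cy" (pixels), "R" (3x3) and "t" (3): a world point X has camera coordinates R X + t. Camera axes: x right, y down, z forward; pixel columns grow to the right and rows downward; lengths in m; the calibration is good to about 2 mm. A picture is of the moment at which its call begins. There is no depth.
A pose or a line that the arm cannot do raises bot.MotionError and nothing moves.
- bot.job_done(): hands the job in; it is judged then, once.
Readings, each from a call of its own:
- bot.current_clock(): time.
- bot.current_joints(): joint angles.
- bot.current_joint_vel(): joint speeds.
- bot.current_effort(): joint torques, N m.
- bot.current_ee_pos(): TCP position.
- bot.current_tool_rot(): TCP orientation.
- bot.current_contact_force(): force on the tool from outside, world axes, zero at the start.
- bot.current_ft_torque(): the same for the moment, N m.
- bot.current_opening(): opening from 0.0 (shut) to 1.0 (fully open).
- bot.current_grip_force(): force on a finger pad.
Only numpy, scipy, OpenCV 4.12 (cv2) and the standard library are available. Lean on these libraries where they do the work, as an engineer would, in place of code of your own. Each camera call takes 0.05 s, during which the arm holds its last target. There are 200 camera calls.

## Working session

There is one attempt and no reset: what is moved stays moved. The work goes in short steps, each a Python script; the robot and the scene stay as the last script left them, time stands still between calls to the robot, and variables do not carry over. Pictures are saved under pics/ and viewed, at most 10 in all, crops included, and the job is handed in when it is done.

```bash
ls; mkdir -p pics; python3 - <<'E'
from workcell import bot
import cv2,pickle
d={}
for n in("scene","top"):
    c=bot.read_camera(n);d[n]=c;cv2.imwrite(f"pics/{n}0.png",c["pixels"])
    print(n,c["fx"],c["cx"],c["cy"],(-c["R"].T@c["t"]).round(3),c["R"].round(3).tolist())
pickle.dump(d,open("c0.pkl","wb"))
print(bot.current_clock(),bot.current_tool_rot())
E
```

```text
pics
scene 385.6839258372543 251.4873475157514 191.25096777316628 [ 0.924 -0.613  0.742] [[0.862, 0.506, -0.01], [0.34, -0.593, -0.73], [-0.375, 0.627, -0.683]]
top 365.94326601671384 252.77786634803584 195.5261549232769 [ 0.413 -0.029  1.094] [[-0.005, -1.0, -0.022], [-0.985, 0.009, -0.172], [0.172, 0.021, -0.985]]
0.1 [-5.69718968e-01 -3.08887719e+00  2.42710623e-03]
```

View pics/scene0.png

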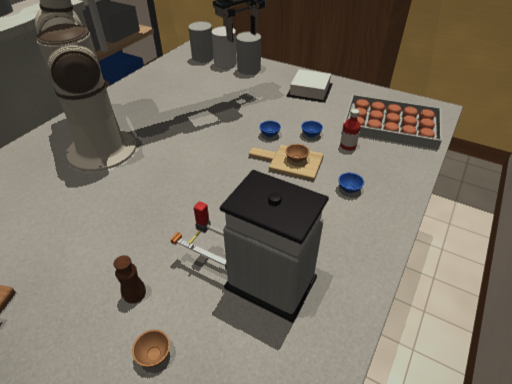

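View pics/top0.png

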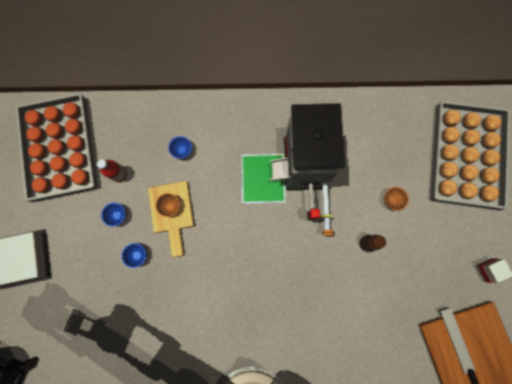

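The top view shows the board with a brown bowl at (170,207), its neck ending near (177,253), the mat at (264,178), the red handle at (315,214) and the orange marker at (328,233). Look-alikes:
- **Bowls:** blue ones at top (115,214), (135,255) and (181,148). The spare brown bowl is at (396,199). The one on the board is the target.
- **Board:** a reddish cutting board with a knife at (465,345).
- **Red and orange items:** a red sauce bottle at (112,170) and egg trays. The handle is the post at (315,214).

Next I'll measure.

```bash
cat >h.py <<'E'
import numpy as np,cv2
from workcell import bot
def ray(c,px,z):
    px=np.atleast_2d(np.asarray(px,float))
    u,_=px,0
    d=np.c_[(u[:,0]-c["cx"])/c["fx"],(u[:,1]-c["cy"])/c["fy"],np.ones(len(u))]@c["R"]
    o=-c["R"].T@c["t"]
    return o+d*((z-o[2])/d[:,2])[:,None]
def proj(c,X):
    p=c["R"]@np.asarray(X,float)+c["t"];return np.array([c["fx"]*p[0]/p[2]+c["cx"],c["fy"]*p[1]/p[2]+c["cy"]])
def mask(c,lo,hi,box):
    h=cv2.cvtColor(c["pixels"],cv2.COLOR_BGR2HSV);m=cv2.inRange(h,np.array(lo),np.array(hi))
    x0,y0,x1,y1=box;o=np.zeros_like(m);o[y0:y1,x0:x1]=m[y0:y1,x0:x1];return o
def big(m):
    k,_=cv2.findContours(m,cv2.RETR_EXTERNAL,cv2.CHAIN_APPROX_NONE)
    return max(k,key=cv2.contourArea)[:,0,:]
def cen(m):
    M=cv2.moments(m,True);return np.array([M["m10"],M["m01"]])/M["m00"],M["m00"]
def rect(P):  # world pts (mm) -> minAreaRect centre, size, angle(deg)
    return cv2.minAreaRect((P[:,:2]*1000).astype(np.float32))
E
python3 - <<'E'
import pickle;from h import *
d=pickle.load(open("c0.pkl","rb"));T,S=d["top"],d["scene"]
hsv=cv2.cvtColor(T["pixels"],cv2.COLOR_BGR2HSV)
for p in[(160,190),(177,240),(170,207),(264,185),(315,214),(328,233),(325,215),(210,250),(321,180)]:print(p,hsv[p[1],p[0]])
g=mask(T,(45,100,60),(75,255,255),(230,140,300,215));k=big(g);P=ray(T,k,0)
print("green",cv2.boundingRect(k),cv2.boxPoints(rect(P)).round(0).tolist(),rect(P))
b=mask(T,(5,80,90),(30,255,255),(140,170,205,265));k=big(b);m=np.zeros_like(b);cv2.fillPoly(m,[k],255)
print("board bb",cv2.boundingRect(k))
bl=cv2.morphologyEx(m,cv2.MORPH_OPEN,np.ones((19,19)));kb=big(bl);print("blade",rect(ray(T,kb,.018)),rect(ray(T,k,.018)))
nk=cv2.subtract(m,cv2.dilate(bl,np.ones((3,3))));print("neck cen",ray(T,cen(nk)[0],.018),cen(nk))
for n,c,bx,rx in(("S",S,(165,228,190,248),(190,200,212,232)),("T",T,(318,226,340,240),(305,204,322,222))):
    print(n,"marker",cen(mask(c,(5,150,100),(20,255,255),bx)),"red",cen(mask(c,(170,150,80),(180,255,255),rx)),cen(mask(c,(0,150,80),(4,255,255),rx)))
a=cv2.resize(T["pixels"][140:265,140:350],None,fx=3.8,fy=3.8,interpolation=cv2.INTER_CUBIC)
cv2.imwrite("pics/crop.png",a[:600,:800])
E
```

```text
(160, 190) [ 21 140 211]
(177, 240) [ 22 136 212]
(170, 207) [ 13 180 194]
(264, 185) [ 64 167 170]
(315, 214) [  2 206 212]
(328, 233) [ 15 198 169]
(325, 215) [ 32 116 172]
(210, 250) [ 21  42 159]
(321, 180) [26 45 40]
green (243, 156, 41, 45) [[590.0, -97.0], [728.0, -98.0], [729.0, 24.0], [591.0, 26.0]] ((659.2001953125, -36.37753677368164), (122.7098388671875, 137.93605041503906), 89.48638916015625)
board bb (148, 181, 46, 77)
blade ((568.8660888671875, 240.18283081054688), (146.44163513183594, 123.03337860107422), 2.4826202392578125) ((531.974853515625, 233.93167114257812), (221.50347900390625, 123.689208984375), 9.790445327758789)
neck cen [[0.46705665 0.22175641 0.018     ]] (array([175.58858859, 241.21321321]), 333.0)
S marker (array([175.51923077, 237.01923077]), 52.0) red (array([nan, nan]), 0.0) (array([199.93902439, 206.17073171]), 82.0)
T marker (array([328.11111111, 232.77777778]), 45.0) red (array([nan, nan]), 0.0) (array([314.49462366, 213.2688172 ]), 93.0)h.py:18: RuntimeWarning: invalid value encountered in divide
  M=cv2.moments(m,True);return np.array([M["m10"],M["m01"]])/M["m00"],M["m00"]
```

View pics/crop.png

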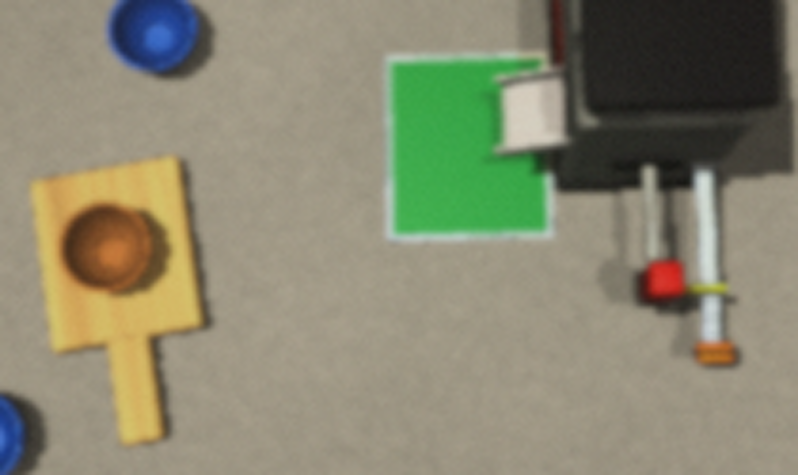

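The crop, at 3.8x from (140,140), confirms the pale board carrying the brown bowl, the green mat, the red handle with the yellow pointer above the rail, and the orange marker. The board measures 221×124 mm (true 220×120) and the mat's green area 138×123 mm, so both agree with the sizes given. Now I'll check the handle and marker, then grasp the neck.

```bash
cat >>h.py <<'E'
from scipy.spatial.transform import Rotation as Ro
def down(yaw): # tool down, closing line along board/dispenser y
    best=None
    for y in(yaw,yaw+np.pi):
        r=(Ro.from_euler("z",y)*Ro.from_euler("x",np.pi)).as_rotvec()
        q=bot.inverse_kinematics([.5,.1,.2],r)
        if q is not None and(best is None or abs(q[5])<best[0]):best=(abs(q[5]),r)
    return best[1]
def tri(S,T,ps,pt):
    P=[c["R"] for c in(S,T)];A=[]
    for c,p in((S,ps),(T,pt)):
        M=np.c_[c["R"],c["t"]];x,y=(p[0]-c["cx"])/c["fx"],(p[1]-c["cy"])/c["fy"];A+=[x*M[2]-M[0],y*M[2]-M[1]]
    A=np.array(A);return np.linalg.lstsq(A[:,:3],-A[:,3],rcond=None)[0]
E
python3 - <<'E'
import pickle;from h import *
d=pickle.load(open("c0.pkl","rb"));T,S=d["top"],d["scene"]
print("red tri",tri(S,T,(199.9,206.2),(314.5,213.3)),"top@.155",ray(T,(314.5,213.3),.155),"mark tri",tri(S,T,(175.5,237),(328.1,232.8)),ray(T,(328.1,232.8),.076))
# mat edges: left edge & near edge line fits -> yaw
g=mask(T,(45,100,60),(75,255,255),(230,140,300,215));k=big(g).astype(float)
for n,s in(("left",(k[:,0]<245)&(k[:,1]>162)&(k[:,1]<195)),("near",(k[:,1]>198)&(k[:,0]>248)&(k[:,0]<280))):
    P=ray(T,k[s],0);v=cv2.fitLine(P[:,:2].astype(np.float32),2,0,.01,.01).ravel();print(n,np.degrees(np.arctan2(v[1],v[0])),P[:,:2].mean(0))
r0=down(np.radians(9.9));r1=down(0)
for p,r in(([.458,.221,.1],r0),([.458,.221,.004],r0),([.544,-.036,.004],r1),([.529,-.166,.124],r1),([.48,-.166,.124],r1)):print(bot.inverse_kinematics(p,r))
E
```

```text
red tri [ 0.52875405 -0.16799837  0.15344094] top@.155 [[ 0.52921929 -0.16720185  0.155     ]] mark tri [ 0.48448178 -0.21506625  0.07352523] [[ 0.48450041 -0.21443481  0.076     ]]
left 1.7454969 [0.65758097 0.02204418]
near 89.48621 [ 0.59020497 -0.03912221]
[ 2.11558785e-01  1.09173504e-01  1.89064844e+00 -4.44089210e-16
  1.14177071e+00  1.60956752e+00]
[ 2.11558785e-01  2.68696723e-01  1.93060153e+00 -4.44089210e-16
  9.42294399e-01  1.60956752e+00]
[-2.87816048e-01  3.49175225e-01  1.82628851e+00 -4.44089210e-16
  9.66128921e-01  1.28298028e+00]
[-5.22047130e-01  1.92488881e-01  1.74466534e+00 -4.44089210e-16
  1.20443843e+00  1.04874920e+00]
[-5.71280712e-01  7.53412546e-02  1.87475067e+00 -4.44089210e-16
  1.19150073e+00  9.99515615e-01]
```

The triangulated handle is at (0.529,-0.168,0.153), which matches the mat pose at yaw ≈ 0. The marker is about 44 mm out, inside the 28–52 mm range. Now I'll grasp the neck.

```bash
python3 - <<'E'
from h import *
r0=down(np.radians(9.9))
bot.goto([.458,.221,.12],r0)
bot.line_to([.458,.221,.004],max_speed=.08)
bot.set_gripper(0.0,20)
print(bot.current_opening()*92,bot.current_grip_force(),bot.current_contact_force(),bot.current_ee_pos(),bot.current_clock())
c=bot.read_camera("top");cv2.imwrite("pics/grasp.png",cv2.resize(c["pixels"][150:290,110:290],None,fx=4,fy=4))
b=mask(c,(5,80,90),(30,255,255),(140,170,205,225));print(rect(ray(c,big(b),.018)))
E
```

```text
33.983658063983476 19.99990224838257 [-0.10372288  0.61136085  0.45799032] [0.45799838 0.22097646 0.00398863] 4.2083
((574.1410522460938, 241.20907592773438), (135.70399475097656, 123.69277954101562), 9.786389350891113)
```

View pics/grasp.png

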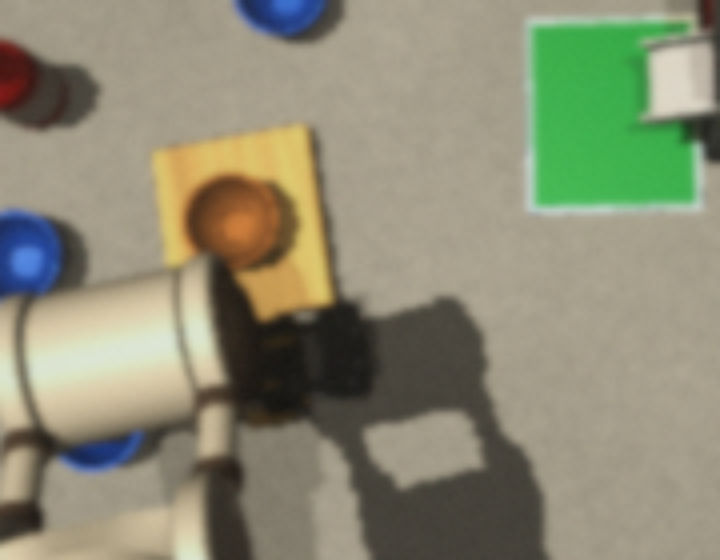

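The fingers stopped at 34.0 mm, which is the neck width, and the board and bowl are undisturbed. Sliding it now.

```bash
python3 - <<'E'
from h import *
bot.line_to([.544,-.037,.004],rot=down(0),max_speed=.05)
bot.hold(.3)
print(bot.current_opening()*92,bot.current_contact_force(),bot.current_ee_pos(),bot.current_clock())
for n,(x0,y0,x1,y1),f in(("top",(220,120,360,240),5),("scene",(150,100,340,260),4)):
    c=bot.read_camera(n);cv2.imwrite(f"pics/{n}1.png",cv2.resize(c["pixels"][y0:y1,x0:x1],None,fx=f,fy=f)[:600,:800])
    import pickle;pickle.dump(c,open(f"c1{n}.pkl","wb"))
E
```

```text
33.81962094351334 [-0.32853749  1.79436415 -0.11392646] [ 0.54399481 -0.03699026  0.00400651] 10.15
```

View pics/top1.png

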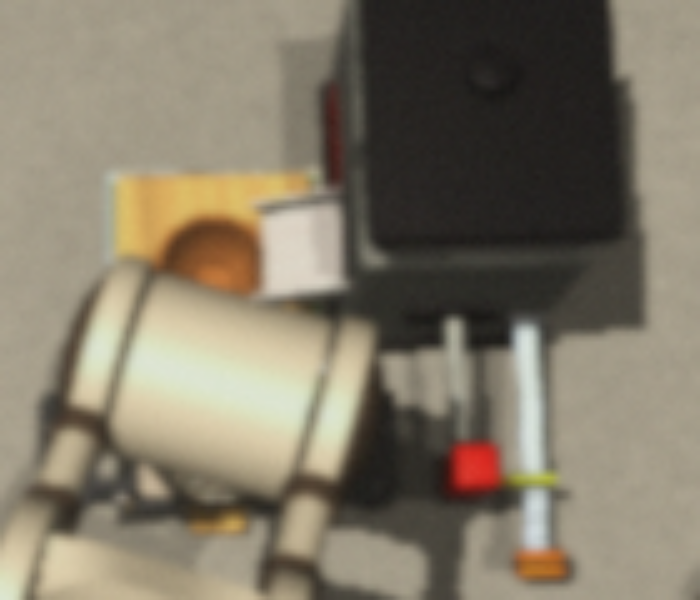

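In the top crop the blade lies on the mat, with white edge showing at left (110,210) and far side (200,175), and the handle has not moved. I'll release, back off and measure.

```bash
python3 - <<'E'
from h import *
bot.set_gripper(0.8);z=bot.line_to([.544,-.037,.19],max_speed=.12)
bot.line_to([.40,-.20,.25],max_speed=.2)
import pickle
for n,(x0,y0,x1,y1),f in(("top",(220,120,360,240),5),("scene",(150,100,340,260),4)):
    c=bot.read_camera(n);cv2.imwrite(f"pics/{n}2.png",cv2.resize(c["pixels"][y0:y1,x0:x1],None,fx=f,fy=f)[:600,:800])
    pickle.dump(c,open(f"c2{n}.pkl","wb"))
    if n=="top":
        b=mask(c,(5,80,90),(30,255,255),(235,140,300,235));k=big(b);P=ray(c,k,.018);print(cv2.boundingRect(k),rect(P))
        k=k.astype(float)
        w=P[:,:2]
        lf=w[(w[:,0]>.62)&(w[:,0]<.71)&(w[:,1]>0)];fa=w[(w[:,0]>.715)&(w[:,1]>-.07)&(w[:,1]<.01)];ne=w[(w[:,0]>.58)&(w[:,0]<.6)&((w[:,1]>-.01))&(w[:,1]<.015)]
        for q in(lf,fa,ne):
            if len(q)>3:v=cv2.fitLine(q.astype(np.float32),2,0,.01,.01).ravel();print(q.mean(0),np.degrees(np.arctan2(v[1],v[0])))
        nk=w[(w[:,0]<.57)];print("neck y",nk[:,1].min(),nk[:,1].max(),"end x",nk[:,0].min())
print(bot.current_clock())
E
```

```text
(243, 154, 40, 73) ((619.494140625, -34.55745315551758), (118.53564453125, 219.38189697265625), 89.31730651855469)
[0.66436251 0.02355282] -0.041844204
[ 0.72634024 -0.02978327] 89.15843
[0.59067873 0.00272179] 89.48263
neck y -0.053605578249661126 -0.017600654733626833 end x 0.5097467206526387
14.05
```

View pics/top2.png

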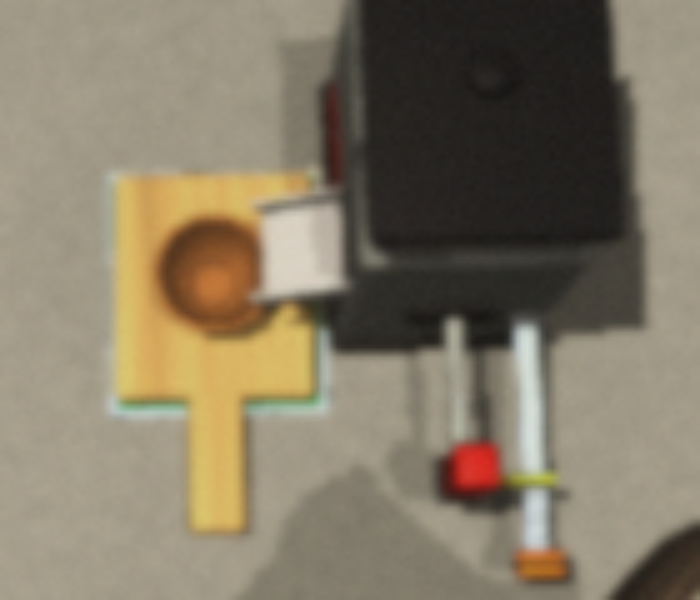

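View pics/scene2.png

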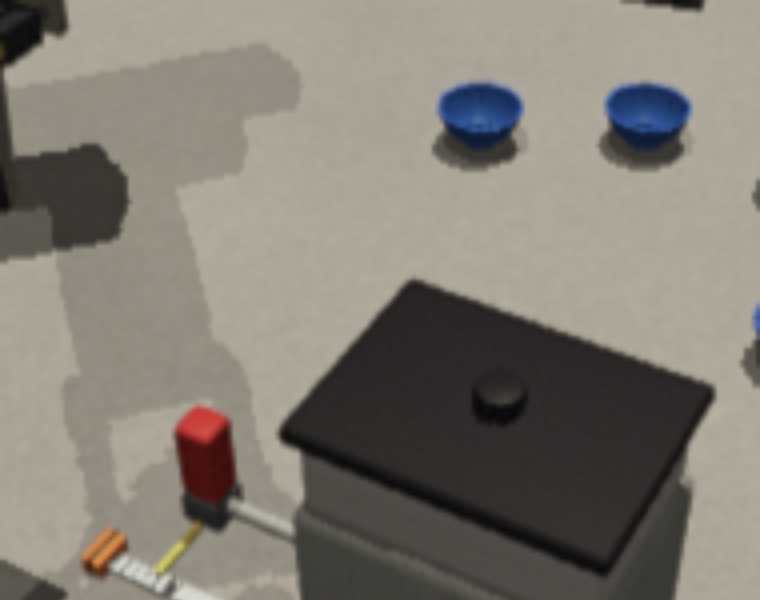

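In top2 the blade sits centred on the mat with an even margin; measured centre (0.6595,-0.035) against mat (0.659,-0.037), yaw under 1°. The bowl is at pixel (263,176). Scene2 shows the marker's black line at full-image pixel (176,238) and the pointer tip near (190,243). Next I'll check the bowl and mark, then take the handle.

```bash
python3 - <<'E'
import pickle;from h import *
T,S=(pickle.load(open(f"c2{n}.pkl","rb")) for n in("top","scene"))
print("bowl",ray(T,(262.6,175.6),.045),"mark S",ray(S,(176.2,238.2),.079),"ptr tip S",ray(S,(190,243),.09),"mark T",ray(T,(220+543/5,120+560/5),.079),"ptr T",ray(T,(220+545/5,120+479/5),.09))
bot.line_to([.529,-.167,.25],max_speed=.15)
bot.line_to([.529,-.167,.125],max_speed=.08)
bot.set_gripper(0.0,45);bot.hold(.2)
print(bot.current_opening()*92,bot.current_grip_force(),bot.current_contact_force(),bot.current_ee_pos(),bot.current_clock())
E
```

```text
bowl [[ 0.65553152 -0.03536787  0.045     ]] mark S [[ 0.49142388 -0.22045204  0.079     ]] ptr tip S [[ 0.53307233 -0.22264657  0.09      ]] mark T [[ 0.48647744 -0.21534847  0.079     ]] ptr T [[ 0.53005059 -0.21623392  0.09      ]]
23.756469554350186 44.98808026313782 [  0.19080812 -10.0553156   -3.2209638 ] [ 0.52897613 -0.1695654   0.12496966] 17.8083
```

Handle held at 23.8 mm opening (24 mm post). Both views put the mark 42–44 mm out, so I'll pull 42.5 mm and check.

```bash
python3 - <<'E'
import pickle;from h import *
bot.line_to([.4865,-.1705,.125],max_speed=.03);bot.hold(.4)
print(bot.current_opening()*92,bot.current_grip_force(),bot.current_contact_force(),bot.current_ee_pos(),bot.current_clock())
a=[]
for n,(x0,y0,x1,y1) in(("top",(285,180,355,260)),("scene",(150,190,230,270))):
    c=bot.read_camera(n);pickle.dump(c,open(f"c3{n}.pkl","wb"));a.append(cv2.resize(c["pixels"][y0:y1,x0:x1],(400,400*(y1-y0)//(x1-x0)),interpolation=cv2.INTER_CUBIC)[:400])
cv2.imwrite("pics/pull.png",np.hstack(a))
E
```

```text
23.809358821658456 44.98323440551758 [10.45085405  1.19715878 -6.60759379] [ 0.48867266 -0.17022306  0.12501031] 19.7833
```

View pics/pull.png

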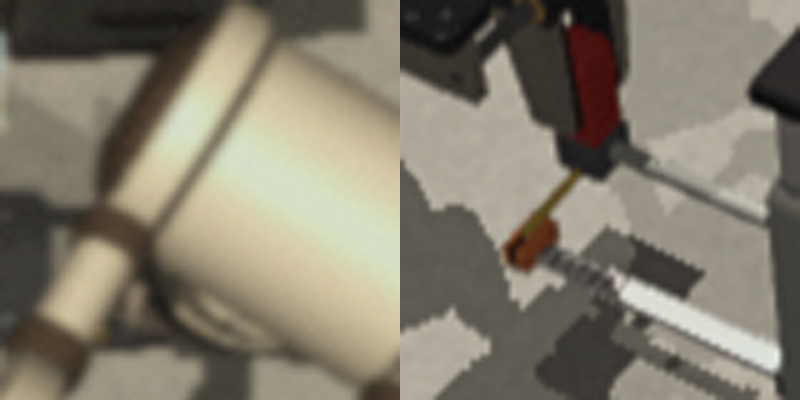

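In the scene half of the picture, the pointer tip is over the marker at full pixel (175,237). The arm hides it in the top view. I'll put numbers on it.

```bash
python3 - <<'E'
import pickle;from h import *
S2,S3,T2=(pickle.load(open(f"c{n}.pkl","rb")) for n in("2scene","3scene","2top"))
for n,c,bx in(("S2",S2,(185,225,206,248)),("S3",S3,(172,222,190,238)),("T2",T2,(318,210,336,222))):
    m=mask(c,(22,110,60),(36,255,255),bx);ys,xs=np.nonzero(m)
    P=ray(c,np.c_[xs,ys],.09);print(n,len(xs),"yellow x med",np.median(P[:,0]),"y range",P[:,1].min(),P[:,1].max())
# marker: orange blob columns/rows; black line = dark in the blob
for n,c,bx in(("S2",S2,(168,228,186,248)),("T2",T2,(318,225,340,240))):
    m=mask(c,(4,120,60),(20,255,255),bx);k=big(cv2.dilate(m,np.ones((3,3))));f=np.zeros_like(m);cv2.fillPoly(f,[k],255)
    v=cv2.cvtColor(c["pixels"],cv2.COLOR_BGR2HSV)[...,2];x0,y0,w,h=cv2.boundingRect(k)
    print(n,(x0,y0,w,h));print(np.where(f>0,v,0)[y0:y0+h,x0:x0+w])
a=[cv2.resize(c["pixels"][225:255,160:200],(400,300),interpolation=cv2.INTER_NEAREST) for c in(S2,S3)]
cv2.imwrite("pics/cmp.png",np.hstack(a))
E
```

```text
S2 27 yellow x med 0.530644103661577 y range -0.2214970023060292 -0.1839005096207395
S3 18 yellow x med 0.49066156573901254 y range -0.2210350041416267 -0.18387437597849304
T2 20 yellow x med 0.5296402736404391 y range -0.21905964061223104 -0.19696171876236557
S2 (169, 231, 14, 14)
[[  0   0   0   0   0   0 144 153 163 152   0   0   0   0]
 [  0   0   0   0   0   0 152 184 193 148 135 150   0   0]
 [  0   0   0   0   0 149 179 207 190 132 166 177 152   0]
 [  0   0   0   0 152 178 206 190 139 169 207 202 151 147]
 [  0   0   0 152 178 206 194 139 169 207 207 174 114 144]
 [  0   0 149 178 206 195 154 170 207 209 179 108  89 143]
 [  0 149 170 206 194 148 170 207 210 185 111  89  97 142]
 [149 165 198 194 146 158 207 211 189 113  90 126 149   0]
 [150 179 192 142 157 207 211 190 117  92 125   0   0   0]
 [147 130 115  90 193 211 193 120 109 141   0   0   0   0]
 [  0 124  88  56 143 181 122  89 140   0   0   0   0   0]
 [  0 137  99  55  90 106  84  81 109   0   0   0   0   0]
 [  0   0   0  88  83  94  86  93 114   0   0   0   0   0]
 [  0   0   0   0 117 116 105 126   0   0   0   0   0   0]]
T2 (322, 229, 13, 8)
[[  0 143 157 181 196 196 187 164 138 138 150 159   0]
 [135 151 171 190 197 199 195 184 172 167 159 152   0]
 [134 152 175 187 190 190 189 184 181 172 152 132   0]
 [119 129 150 161 164 164 162 161 159 153 130 109 117]
 [122 128 153 169 170 169 171 170 170 163 140 111 108]
 [140 143 162 174 176 177 175 176 174 167 144 109 105]
 [145 139 143 140 133 127 128 126 125 121 107  90 101]
 [  0 129 122 111  99  94  90  94  89  90  90  94   0]]
```

View pics/cmp.png

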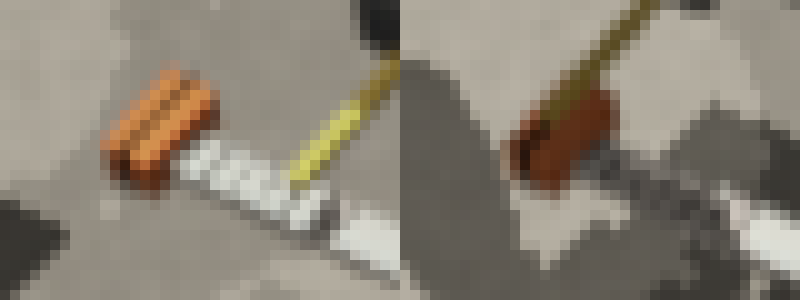

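```bash
python3 - <<'E'
import pickle;from h import *
S,T=(pickle.load(open(f"c2{n}.pkl","rb")) for n in("scene","top"))
print(ray(S,[(178,233),(176,235),(174.5,236.5),(173,238)],.079),ray(T,[(327,232.1)],.079))
E
```

```text
[[ 0.48536723 -0.20637361  0.079     ]
 [ 0.48516034 -0.21330289  0.079     ]
 [ 0.4850065  -0.21845552  0.079     ]
 [ 0.48485378 -0.22357063  0.079     ]] [[ 0.48623326 -0.21094761  0.079     ]]
```

The line is 43.4–45.5 mm out and the pull so far is 40.0 mm, so I need 4.4 mm more.

```bash
python3 - <<'E'
from h import *
bot.line_to([.4819,-.1705,.125],max_speed=.02);bot.hold(.8)
print(bot.current_opening()*92,bot.current_grip_force(),bot.current_contact_force(),bot.current_ee_pos(),bot.current_clock())
c=bot.read_camera("scene");m=mask(c,(22,110,50),(36,255,255),(170,222,190,238));ys,xs=np.nonzero(m);P=ray(c,np.c_[xs,ys],.09);print(len(xs),np.median(P[:,0]),P[:,1].min(),P[:,1].max())
m=mask(c,(4,120,40),(20,255,255),(165,228,186,250));print("marker",cv2.boundingRect(big(m)))
c=bot.read_camera("top");m=mask(c,(5,80,60),(30,255,255),(235,140,292,200));k=big(m);P=ray(c,k,.018);print("board",cv2.boundingRect(k),P.max(0),P.min(0))
b=mask(c,(8,150,60),(17,255,200),(240,155,285,195));print("bowl",cen(b))
E
```

```text
24.058846071788853 44.98318791389465 [10.03212242  0.87475831 -6.71495501] [ 0.4841811  -0.17027164  0.12500356] 21.0667
20 0.4856398652856545 -0.22324894678679125 -0.18256856967699248
marker (171, 232, 10, 12)
board (243, 154, 41, 46) [0.72930382 0.02360429 0.018     ] [ 0.58984543 -0.09567536  0.018     ]
bowl (array([260.82517483, 174.51981352]), 429.0)
```

The pointer reads 0.4856 against the mark's 0.4851 in the same view. The board, bowl and marker have not moved and the grip is firm, so I'm handing in.

```bash
python3 -c "
from workcell import bot
print(bot.job_done())"
```

```text
the job is handed in; nothing more can be done
None
```

I handed the job in at about 21 s with the board and bowl within about 3 mm of the mat's centre, and the pointer held within about 2 mm of the marker's line under a 45 N grip; no verdict was returned.

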